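# Clamp a gearbox housing in the fold-away crank vice

## Robot

A 6-joint arm with a two-finger parallel gripper is mounted at the origin on the work surface. World frame = base frame: x ahead of the robot, y to its left, z up, the work surface at z = 0. Lengths are in m, angles in rad, forces in N, time in s.
With the tool pointing down it reaches from about 0.35 to 0.775 m from the base axis. Payload 5.5 kg.
Tool frame: the origin (TCP) lies at the very end of the fingers, on their centre line; the grasp point (between the pads) lies 19 mm behind it (env.grip_point_offset is the distance from the TCP to the grasp point, in m); z points along the fingers, y is the line along which they close (so a half turn about z gives the same grasp; the last joint's range is limited). The gripper opens to 85 mm and grips with 20 to 120 N. Pads are 22 mm wide; open, the fingers measure 114 mm over their backs; the gripper's body (76 mm by 85 mm) begins 54 mm behind the grasp point. The pads swing forward as they close: fully open they stand 13 mm farther back than shut.
Start: joints at [-1.425, 0.313, 0.046, 1.304, 0, 1.431], TCP at [0.162, -0.552, 0.231] pointing down, gripper open.
Joint ranges: [-2.76, 2.76], [-0.86, 1.69], [-1.03, 1.26], [-2.2, 2.34], [-1.47, 1.5], [-3.14, 3.14]. Speed limits (rad/s): [2.57, 2.57, 3.14, 3.14, 3.14, 3.14].

## Interface

Orientations are given as a unit quaternion [w, x, y, z].
In Python, from workcell import sensors, imaging, workorder, env gives the robot as it stands.
- The arm moves only by the shell command python3 -m handwheel 'ROWS' [FORCE]. ROWS is JSON, a list of rows, each a list of 5 numbers: the shift along the tool's x, y, z in mm, then the turn about the tool's z in rad, then the opening, from 0 (shut) to 1 (fully open). A call has 1 to 8 rows; each row is the pose to reach, as a shift and turn from the pose commanded when the call began, along the tool's axes at that moment; what a row does not reach only later rows make up. A row lasts 1/10 s, in which the tool goes at most 50 mm and 8.59 degrees, less where a joint would pass 70% of its speed; a pose out of reach is approached as far as the arm can. A call with a gripper value outside its range is refused whole. The fingers move at their own pace and stop on an object; FORCE is the grip in N (left out, the last holds). Time passes only in rows, so rows that repeat a pose let the fingers close. It gives the time, the measured TCP pose, the force, the opening and the grip force at its end, in the units of the state.
- sensors.get_state(): the state, without advancing time (a new reading comes with each control period).
- imaging.read_camera(name): name is "scene" or "top" or "wrist"; returns a dict with "color" (384x512x3 uint8, blue, green, red), "z_map" (384x512 float32, m along the optical axis (not along the pixel's ray), 0 where there is no reading), "fx", "fy", "cx", "cy" (pixels), "xyz" and "rotation" of the camera in the world. Camera axes: x right, y down, z forward; pixel columns grow to the right and rows downward; lengths in m; the calibration is good to about 2 mm. A picture is of the moment at which its call begins.
- workorder.hand_in(): hands the job in; it is judged then, once.
The state is a dict: "clock": time; "joint_pos": joint angles; "qvel": joint speeds; "tau": joint torques, N m; "tcp_pos": TCP position; "orientation": TCP orientation; "wrist_force": force on the tool from outside, world axes, zero at the start; "ft_torque": the same for the moment, N m; "finger_gap": finger opening in m; "grip_force": force on a finger pad.
Only numpy, scipy, OpenCV 4.12 (cv2) and the standard library are available. Lean on these libraries where they do the work, as an engineer would, in place of code of your own. Each camera call takes 0.05 s, during which the arm holds its last target. There are 200 camera calls.

## Task

Clamp the aluminium gearbox housing in the blue crank vice: first unfold the folded crank handle all the way up to its upright working position, then crank it clockwise (seen from above) by its red knob until both jaws hold the housing snugly, but gently, so that the casting is not crushed. Turn the vice only by its unfolded handle, never by pushing the jaw, leave the handle upright when you let go, and do not disturb the other things on the bench.

Things in the scene. Friction and masses are not known exactly. Their poses are not given: they have to be found in the camera images.
- crank_axis (a point): point on the vice's vertical crank axis, 86 mm above the table (height of the fold hinge); z up, y points from the crank to the jaws. The bolted-down vice, placed and turned differently each time, is a blue bed 120 mm wide, 20 mm high, from 60 mm behind to 250 mm ahead of this axis along y; under the crank is a grey 84 x 84 mm gear case, top 50 mm above the table
- crank (a joint): crank angle in rad, growing clockwise seen from above, 0 to 6.2; at 0 the arm points along +x of crank_axis. Each rad moves the front jaw 10 mm to the rear jaw. Friction, about 0.2 N m (2.7 N at the knob), holds it where it is left, also against up to 20 N of clamping. Clamping adds 0.01 N m per N: 30 N of clamping is felt as about 4 N more at the knob
- handle (a joint): fold angle of the handle in rad about a level hinge across the end of the crank arm: 0 lies flat inwards above the arm with the knob nearly over the crank axis, 1.57 stands upright on a firm stop (working position). Stiff hinge, 0.1 N m of friction (about 1.7 N at the knob), stays where it is left; pushing the knob inwards folds it back
- handle_hinge (a point): point on the fold hinge at the end of the flat steel crank arm, 75 mm from the crank axis, 86 mm above the table; turns with the crank; x points outwards along the arm, z up. The arm is 16 mm wide, its top 64 mm above the table
- knob_center (a point): centre of the red ball knob, 28 mm across, at the free end of the handle, 60 mm from the fold hinge on a 10 mm rod. Folded: 15 mm from the crank axis, 86 mm above the table; upright: over the hinge, 146 mm above the table. The knob spins freely about the rod, so an unturned wrist can hold it while cranking; a pinch may creep on it as the handle swings up
- jaw: front (moving) jaw, blue with a 5 mm copper pad, 90 mm wide across the vice, 25 mm thick, top 61 mm above the table. Origin at the bottom middle of its clamping face, which looks along its own +y
- rear_jaw: rear jaw, same size; it stays put but is set a few mm differently each time. Origin at the bottom middle of its clamping face, which looks along its own -y
- housing: loose aluminium gearbox housing on the vice bed between the jaws, touching neither; about 66 mm across the vice, 50 mm between the jaws, 44 mm high, with a round boss to 54 mm (74 mm above the table) and an orange snout; 0.25 to 0.5 kg; up to 5 degrees askew, squared by the jaws. More than 100 N of jaw force crushes it. Origin under its centre
- armature: loose motor armature standing upright, copper, 44 mm across, 95 mm tall; origin under its centre; leave alone
- bearing: loose steel ball bearing lying flat, 36 mm across, 11 mm high, beside the vice; origin under its centre; leave alone
- screwdriver: loose screwdriver lying on the table beside the vice, length along its own x; leave alone
- grease: loose grey jar with yellow lid, 64 mm across, 75 mm tall; origin under its centre; leave alone
There are look-alikes about, which are no part of the job. Leave any purple or turquoise look-alike of the housing alone.

How it is judged:
By the outcome, as a careful person would: the job done as asked, in the order asked, and still so for the second after the job is handed in, with the robot touching nothing.
It also fails if it takes over 72 s, if anything falls off the work surface, if the arm or the gripper's body presses on something with over 40 N, if the wrist force passes 120 N, or if a joint passes its speed limit or range.

## Working session

There is one attempt and no reset: what is moved stays moved. The work goes in short steps, Python scripts to look and compute and a shell command to move; the robot and the scene stay as the last step left them, time stands still between calls to the robot, and variables do not carry over. Pictures are saved under pics/ and viewed, at most 10 in all, crops included, and the job is handed in when it is done.

```bash
mkdir -p pics
cat > h.py <<'E'
import numpy as np, cv2
from workcell import sensors, imaging, workorder, env
def cloud(c):
    z=c["z_map"]; v,u=np.indices(z.shape)
    p=np.dstack([(u-c["cx"])/c["fx"]*z,(v-c["cy"])/c["fy"]*z,z])
    return p@np.array(c["rotation"]).T+np.array(c["xyz"])
E
python3 - <<'E'
from h import *
s=sensors.get_state(); print(s)
for n in ["top","scene"]:
    c=imaging.read_camera(n); cv2.imwrite(f"pics/{n}0.png",c["color"])
    print(n,c["xyz"],np.round(c["rotation"],3).tolist(),c["fx"])
    P=cloud(c); hsv=cv2.cvtColor(c["color"],cv2.COLOR_BGR2HSV)
    H,S,V=hsv[...,0],hsv[...,1],hsv[...,2]
    red=(((H<6)|(H>174))&(S>150)&(V>70)).astype(np.uint8)
    blue=((H>100)&(H<125)&(S>110)).astype(np.uint8)
    for nm,m in(("red",red),("blue",blue)):
        k,l,st,ce=cv2.connectedComponentsWithStats(m)
        for i in range(1,k):
            if st[i,4]>40:
                q=P[(l==i)&(c["z_map"]>0)]
                print(nm,st[i].tolist(),np.round(np.median(q,0),3),np.round(q.min(0),3),np.round(q.max(0),3))
E
```

```text
{'clock': 0.0, 'joint_pos': array([-1.42461647e+00,  3.14022794e-01,  4.49863619e-02,  1.30361166e+00,
        2.68477308e-05,  1.43121215e+00]), 'qvel': array([-0.00132236, -0.00027551,  0.00162241,  0.00050233,  0.00103525,
        0.00066445]), 'tau': array([-2.11498759e-04, -4.80632758e+01,  2.98529667e+01,  1.95452344e-02,
       -2.43329541e-04,  2.98051823e-06]), 'tcp_pos': array([ 0.16201916, -0.55116868,  0.23039916]), 'orientation': array([-9.25922215e-04,  9.89809297e-01,  1.42396274e-01,  1.03703773e-05]), 'wrist_force': array([-0.76400934,  0.42388556,  0.45815265]), 'ft_torque': array([-0.02044735, -0.02084691, -0.02183517]), 'grip_force': 0.0, 'finger_gap': 0.08533186354871239}
top [0.31638685 0.04789871 1.03892149] [-0.052, 0.705, -0.704, 0.065] 405.4811373536484Traceback (most recent call last):
  File "<stdin>", line 6, in <module>
  File "h.py", line 6, in cloud
    return p@np.array(c["rotation"]).T+np.array(c["xyz"])
           ~^~~~~~~~~~~~~~~~~~~~~~~~~~
ValueError: matmul: Input operand 1 has a mismatch in its core dimension 0, with gufunc signature (n?,k),(k,m?)->(n?,m?) (size 4 is different from 3)
```

View pics/top0.png

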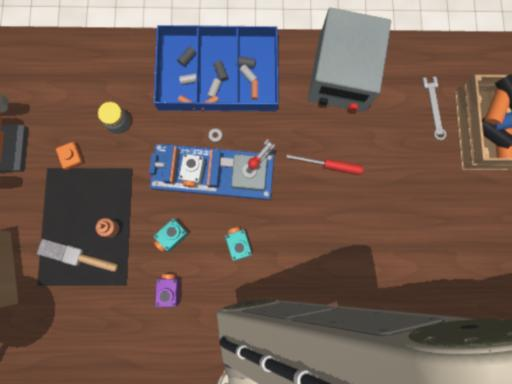

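The top view shows the vice at (150-273, 145-198). The crank is at about (252,168), the red knob at (254,163), the arm end up-right at (270,145), and the housing at (191,165).

```bash
sed -i 's/np.array(c\["rotation"\])/R(c)/; s/^def cloud/from scipy.spatial.transform import Rotation\ndef R(c): return Rotation.from_quat(c["rotation"],scalar_first=True).as_matrix()\ndef cloud/' h.py
python3 - <<'E'
from h import *
for n in ["top","scene"]:
    c=imaging.read_camera(n); cv2.imwrite(f"pics/{n}0.png",c["color"])
    print(n,c["xyz"],np.round(R(c),3).tolist(),c["fx"])
    P=cloud(c); hsv=cv2.cvtColor(c["color"],cv2.COLOR_BGR2HSV)
    H,S,V=hsv[...,0],hsv[...,1],hsv[...,2]
    red=(((H<6)|(H>174))&(S>150)&(V>70)).astype(np.uint8)
    blue=((H>100)&(H<125)&(S>110)).astype(np.uint8)
    for nm,m in(("red",red),("blue",blue)):
        k,l,st,ce=cv2.connectedComponentsWithStats(m)
        for i in range(1,k):
            if st[i,4]>40:
                q=P[(l==i)&(c["z_map"]>0)]
                print(nm,st[i].tolist(),np.round(np.median(q,0),3),np.round(q.min(0),3),np.round(q.max(0),3))
    if n=="top":
        for uv in [(250,168),(254,163),(270,145),(262,153),(191,165),(215,135),(325,163),(236,168),(268,187),(210,168),(175,163),(360,90)]:
            print(uv,np.round(P[uv[1],uv[0]],3))
        # bed outline
        m=(blue>0)&(P[...,2]>.01)&(P[...,2]<.03)
        k,l,st,ce=cv2.connectedComponentsWithStats(blue)
        bx=(np.abs(np.indices(m.shape)[1]-212)<70)&(np.abs(np.indices(m.shape)[0]-172)<32)
        q=P[m&bx][:,:2]; r=cv2.minAreaRect(q.astype(np.float32)*1000); print("bed",r,cv2.boxPoints(r))
        g=bx&(P[...,2]>.046)&(P[...,2]<.054)&(S<60)&(np.indices(m.shape)[1]>228)
        r=cv2.minAreaRect(P[g][:,:2].astype(np.float32)*1000);print("case",g.sum(),r)
        cv2.imwrite("pics/topz.png",cv2.resize(c["color"][120:220,130:330],None,fx=4,fy=4,interpolation=cv2.INTER_CUBIC))
E
```

```text
top [0.31638685 0.04789871 1.03892149] [[-0.001, -0.986, 0.165], [-1.0, -0.002, -0.018], [0.019, -0.165, -0.986]] 405.4811373536484
red [349, 104, 9, 8, 61] [ 0.724 -0.236  0.043] [ 0.719 -0.247  0.022] [ 0.735 -0.226  0.049]
red [249, 157, 11, 11, 89] [0.562 0.024 0.096] [0.551 0.012 0.09 ] [0.576 0.036 0.102]
red [323, 159, 41, 16, 394] [ 0.571 -0.21   0.022] [ 0.553 -0.267 -0.005] [ 0.597 -0.16   0.028]
blue [154, 26, 124, 85, 8888] [0.855 0.126 0.005] [ 0.727 -0.043 -0.003] [0.952 0.281 0.054]
blue [495, 113, 17, 17, 141] [ 0.666 -0.602  0.09 ] [ 0.653 -0.62   0.078] [ 0.694 -0.576  0.096]
blue [150, 144, 23, 38, 566] [0.568 0.259 0.042] [0.524 0.227 0.015] [0.629 0.286 0.066]
blue [177, 146, 33, 7, 71] [0.62  0.188 0.019] [0.609 0.139 0.015] [0.626 0.222 0.024]
blue [150, 149, 124, 50, 1426] [0.529 0.094 0.02 ] [ 0.488 -0.027  0.012] [0.618 0.288 0.065]
blue [176, 151, 10, 31, 95] [0.576 0.216 0.019] [0.532 0.201 0.016] [0.612 0.223 0.027]
blue [201, 155, 8, 30, 110] [0.561 0.148 0.019] [0.524 0.141 0.014] [0.601 0.158 0.023]
(250, 168) [0.555 0.033 0.066]
(254, 163) [0.559 0.02
[... 930 characters left out ...]
499 -0.042  0.002] [0.583 0.037 0.103]
blue [341, 0, 171, 51, 4031] [-0.439  0.179  0.167] [-0.453 -0.228  0.121] [-0.427  0.37   0.262]
blue [0, 5, 92, 69, 4175] [ 0.141 -1.267 -0.085] [-0.02  -1.504 -0.205] [ 0.23  -1.198 -0.059]
blue [36, 75, 44, 27, 159] [ 0.146 -1.337 -0.366] [ 0.012 -1.483 -0.468] [ 0.202 -1.316 -0.351]
blue [0, 125, 19, 10, 78] [ 0.684 -0.624  0.094] [ 0.669 -0.668  0.088] [ 0.701 -0.602  0.116]
blue [199, 219, 134, 88, 2613] [0.598 0.22  0.021] [ 0.499 -0.031  0.002] [0.636 0.287 0.067]
blue [255, 250, 45, 30, 249] [0.595 0.171 0.02 ] [0.53  0.131 0.016] [0.609 0.21  0.024]
blue [80, 256, 197, 128, 13508] [0.831 0.087 0.006] [ 0.731 -0.043 -0.002] [0.952 0.279 0.055]
```

View pics/topz.png

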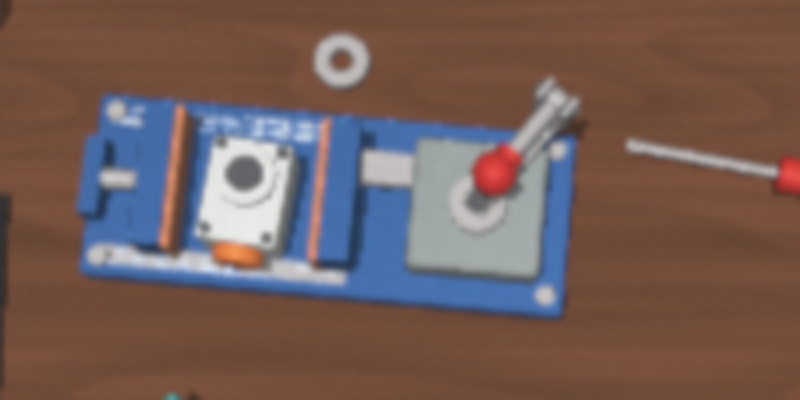

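View pics/scene0.png

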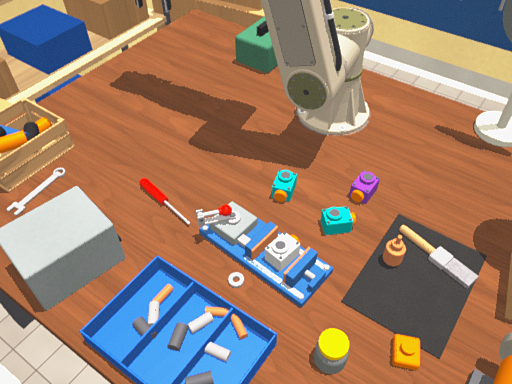

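The crank axis is at about (0.551, 0.036) and the vice +y is about (0.086, 0.996). The arm points at about -44° in the world frame, which makes the crank about 0.68 rad. The folded knob is at (0.562, 0.025, 0.086), 15 mm from the axis as it should be. I'm moving to hover above it with the fingers closing across the arm.

```bash
python3 -m handwheel '[[273,-220,10,-1.0,1],[273,-220,10,-1.0,1],[273,-220,10,-1.0,1],[273,-220,10,-1.0,1],[273,-220,10,-1.0,1],[273,-220,10,-1.0,1],[273,-220,10,-1.0,1],[273,-220,10,-1.0,1]]' 30
cat >> h.py <<'E'
def go(target,yaw_deg=None):
    s=sensors.get_state(); M=Rotation.from_quat(s["orientation"],scalar_first=True).as_matrix()
    d=M.T@(np.array(target)-s["tcp_pos"])*1000
    y=np.degrees(np.arctan2(M[1,0],M[0,0]))
    t=None if yaw_deg is None else -np.radians((yaw_deg-y+180)%360-180)
    print("tcp",np.round(s["tcp_pos"],4),"yaw",round(y,1),"shift",np.round(d,1),"turn",t,"q",np.round(s["joint_pos"],2))
E
python3 -c "
from h import *
go([.562,.025,.20],136)"
```

```text
clock: 0.95
tcp_pos: [0.364, -0.2585, 0.2211]
orientation: [-0.001, 0.797, 0.604, 0.001]
wrist_force: [-0.8, 0.0, 0.1]
finger_gap: 0.0851
grip_force: 0.0
tcp [ 0.364  -0.2585  0.2211] yaw 74.2 shift [326.6 113.6  21.7] turn -1.077769253396309 q [-0.8   0.07 -0.28  1.22  0.    1.05]
```

```bash
python3 -m handwheel '[[327,114,22,-1.08,1],[327,114,22,-1.08,1],[327,114,22,-1.08,1],[327,114,22,-1.08,1],[327,114,22,-1.08,1],[327,114,22,-1.08,1],[327,114,22,-1.08,1],[327,114,22,-1.08,1]]'
python3 - <<'E'
from h import *
c=imaging.read_camera("wrist"); cv2.imwrite("pics/w1.png",c["color"]); P=cloud(c)
print(c["xyz"],c["fx"])
hsv=cv2.cvtColor(c["color"],cv2.COLOR_BGR2HSV);H,S,V=cv2.split(hsv)
m=(((H<6)|(H>174))&(S>150)&(V>60)).astype(np.uint8)
k,l,st,ce=cv2.connectedComponentsWithStats(m)
for i in range(1,k):
    if st[i,4]>80:
        q=P[(l==i)&(c["z_map"]>0)]; print(st[i],ce[i],np.round(np.median(q,0),4),np.round(q.max(0),4))
        # sphere fit
        A=np.c_[2*q,np.ones(len(q))]; x=np.linalg.lstsq(A,(q**2).sum(1),rcond=None)[0]; print("sphere",x[:3],np.sqrt(x[3]+x[:3]@x[:3]))
go([.562,.025,.20],136)
E
```

```text
clock: 1.75
tcp_pos: [0.5657, 0.0218, 0.198]
orientation: [-0.0, 0.374, 0.927, 0.001]
wrist_force: [-0.3, -1.0, 0.2]
finger_gap: 0.0854
grip_force: 0.0
[0.50882376 0.07760517 0.34104276] 299.21799263222334
[244 166  31  37 849] [259.27326266 183.59599529] [0.5638 0.0256 0.0961] [0.5821 0.0386 0.1015]
sphere [0.56560024 0.02411104 0.08531009] 0.015189661727741723
tcp [0.5643 0.02   0.1981] yaw 135.9 shift [ 5.1  1.9 -1.9] turn -0.0016774169072007498 q [-0.11  0.31 -0.05  1.22 -0.    0.66]
```

View pics/w1.png

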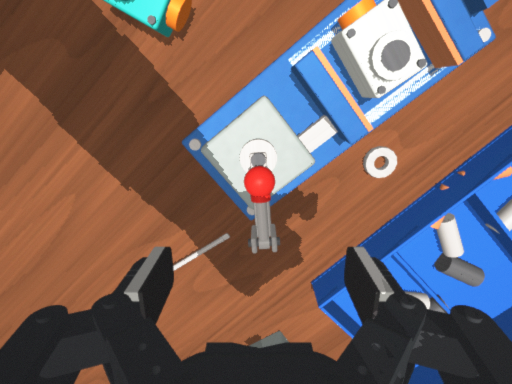

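The wrist view shows the knob at (259,184), the hinge at (264,238) and the hub at (258,158). That puts the arm at about -41°, with the knob at (0.564, 0.0247, 0.0855), which fits the given 86 mm. I'll descend and pinch the knob.

```bash
python3 -c "
from h import *
go([.5638,.0248,.068],139)"
```

```text
tcp [0.5643 0.02   0.1981] yaw 135.9 shift [  3.6   3.2 130.1] turn -0.054037294467030636 q [-0.11  0.31 -0.05  1.22 -0.    0.66]
```

```bash
python3 -m handwheel '[[4,3,40,-0.05,1],[4,3,80,-0.05,1],[4,3,100,-0.05,1],[4,3,110,-0.05,1],[4,3,110,-0.05,1],[4,3,110,-0.05,1]]' 
python3 -c "
from h import *
go([.5638,.0248,.068],139)"
```

```text
clock: 2.4
tcp_pos: [0.5633, 0.0223, 0.0904]
orientation: [0.001, 0.356, 0.935, 0.0]
wrist_force: [0.3, -0.3, 0.4]
finger_gap: 0.0856
grip_force: 0.0
tcp [0.5633 0.0223 0.0904] yaw 138.3 shift [ 1.3  2.2 22.4] turn -0.01145737685940566 q [-0.1   0.37 -0.23  0.97 -0.    0.62]
```

```bash
python3 -m handwheel '[[1,2,22,-0.01,1],[1,2,22,-0.01,0.7],[1,2,22,-0.01,0.5],[1,2,22,-0.01,0.4],[1,2,22,-0.01,0.2],[1,2,22,-0.01,0.2],[1,2,22,-0.01,0.2],[1,2,22,-0.01,0.2]]' 30
python3 -c "
from h import *
go([.5638,.0248,.068],139)"
```

```text
clock: 3.2
tcp_pos: [0.5638, 0.0248, 0.0683]
orientation: [0.001, 0.35, 0.937, -0.0]
wrist_force: [-1.1, -1.6, 5.8]
finger_gap: 0.026
grip_force: 29.3
tcp [0.5638 0.0248 0.0683] yaw 139.0 shift [-0.  -0.   0.3] turn -0.0003933830991343872 q [-0.1   0.39 -0.26  0.92 -0.    0.62]
```

```bash
python3 -m handwheel '[[-0.3,0,-6.3,0,0.2],[-1.3,0,-12.5,0,0.2],[-2.9,0,-18.5,0,0.2],[-5.2,0,-24.4,0,0.2],[-8,0,-30,0,0.2],[-11.5,0,-35.3,0,0.2],[-15.4,0,-40.1,0,0.2],[-15.4,0,-40.1,0,0.2]]'
python3 - <<'E'
from h import *
c=imaging.read_camera("wrist"); cv2.imwrite("pics/w2.png",c["color"])
go([.5638,.0248,.068],139)
E
```

```text
clock: 4.0
tcp_pos: [0.5752, 0.015, 0.1084]
orientation: [0.0, 0.35, 0.937, 0.0]
wrist_force: [-2.7, 3.8, 4.0]
finger_gap: 0.0256
grip_force: 29.9
tcp [0.5751 0.0151 0.1083] yaw 139.0 shift [14.9 -0.1 40.3] turn -0.0001695260489275026 q [-0.11  0.38 -0.17  1.02  0.    0.6 ]
```

View pics/w2.png

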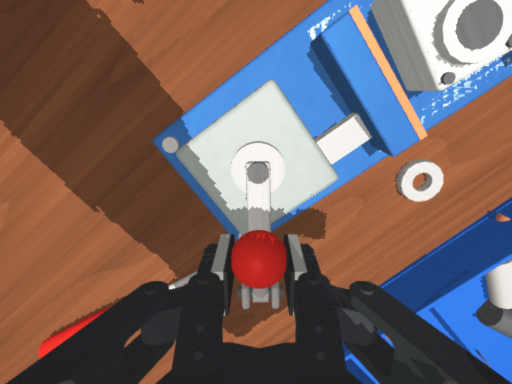

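The wrist view shows the knob gripped at (259,262), with the handle rising over the arm; the knob sits about 4 mm inward of the pad centre. I'll keep swinging it up.

```bash
python3 -m handwheel '[[-4,0,-3.8,0,0.2],[-8,0,-7.2,0,0.2],[-16.5,0,-13,0,0.2],[-26,0,-17,0,0.2],[-36,0,-19.3,0,0.2],[-45,0,-20,0,0.2],[-45,0,-20,0,0.2]]' 
python3 -m handwheel '[[-2,0,0,0,0.2],[-4,0,0,0,0.2],[-4,0,0,0,0.2]]'
```

```text
clock: 4.75
tcp_pos: [0.6107, -0.0153, 0.128]
orientation: [0.002, 0.351, 0.937, 0.0]
wrist_force: [1.7, 1.8, 3.0]
finger_gap: 0.0257
grip_force: 29.4
clock: 5.05
tcp_pos: [0.6121, -0.0171, 0.1279]
orientation: [0.001, 0.35, 0.937, 0.0]
wrist_force: [-0.8, 3.5, 5.1]
finger_gap: 0.025
grip_force: 29.1
```

```bash
python3 -m handwheel '[[-2,0,0,0,0.2],[-4,0,0,0,0.2],[-4,0,0,0,0.2]]'
python3 - <<'E'
from h import *
c=imaging.read_camera("wrist"); cv2.imwrite("pics/w3.png",c["color"])
for n in ["wrist","scene"]:
    if n!="wrist": c=imaging.read_camera(n)
    P=cloud(c)
    hsv=cv2.cvtColor(c["color"],cv2.COLOR_BGR2HSV);H,S,V=cv2.split(hsv)
    m=(((H<6)|(H>174))&(S>150)&(V>60)).astype(np.uint8)
    k,l,st,ce=cv2.connectedComponentsWithStats(m)
    for i in range(1,k):
        q=P[(l==i)&(c["z_map"]>0)]
        if st[i,4]>20 : print(n,st[i],np.round(np.median(q,0),4),np.round(q.min(0),4),np.round(q.max(0),4))
s=cv2.resize(c["color"][140:290,150:350],None,fx=4,fy=4,interpolation=cv2.INTER_CUBIC)
cv2.imwrite("pics/s3.png",s)
E
```

```text
clock: 5.35
tcp_pos: [0.6151, -0.0199, 0.1275]
orientation: [0.0, 0.35, 0.937, -0.0]
wrist_force: [-0.1, 3.6, 5.0]
finger_gap: 0.0249
grip_force: 28.8
wrist [ 230  215   60   61 2885] [ 0.6032 -0.0082  0.1561] [ 5.929e-01 -9.260e-02 -4.000e-04] [0.7017 0.0026 0.1614]
wrist [  40  243   95   64 2462] [ 0.574  -0.2038  0.0237] [ 0.555  -0.2896 -0.0006] [ 0.5949 -0.1597  0.0276]
scene [139 178  29  27 308] [ 0.5807 -0.2074  0.0232] [ 0.5448 -0.2806 -0.0039] [ 0.5956 -0.1614  0.0294]
scene [200 191   6  14  60] [ 0.6068 -0.0037  0.1517] [ 4.942e-01 -1.171e-01 -4.000e-04] [0.6471 0.0332 0.221 ]
```

View pics/w3.png

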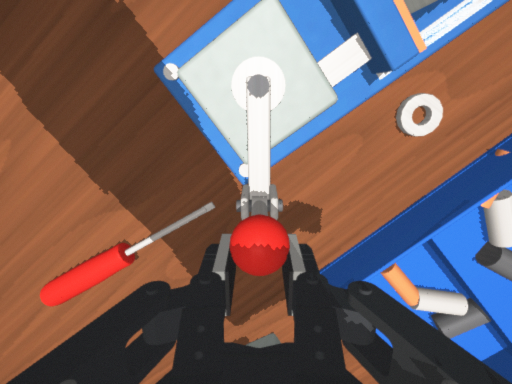

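View pics/s3.png

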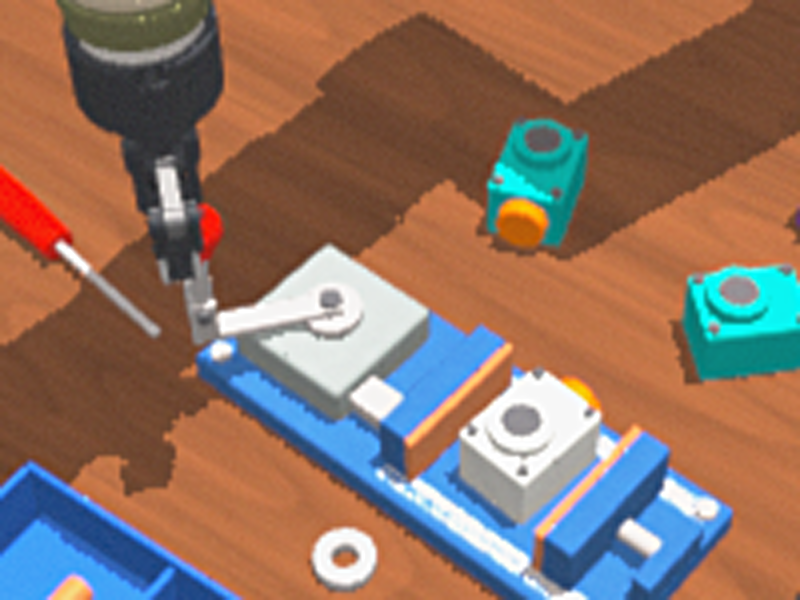

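The knob has crept to the inner edge of the pads: in the wrist view it is at (259,245), with the pad centre near (260,270). The handle looks nearly upright. I'll open, locate the knob and regrip it centred.

```bash
python3 -m handwheel '[[0,0,0,0,0.5],[0,0,0,0,0.5],[0,0,0,0,0.5],[0,0,0,0,0.5]]'
cat >> h.py <<'E'
def knob():
    c=imaging.read_camera("wrist"); P=cloud(c)
    H,S,V=cv2.split(cv2.cvtColor(c["color"],cv2.COLOR_BGR2HSV))
    m=(((H<6)|(H>174))&(S>150)&(V>60)&(P[...,2]>.125)).astype(np.uint8)
    m=cv2.erode(m,np.ones((3,3)))
    q=P[m>0]; o=np.array(c["xyz"]); 
    f=lambda x: np.linalg.norm(q-x,axis=1)-.014
    from scipy.optimize import least_squares
    r=least_squares(f,np.median(q,0)-[0,0,.01],loss="soft_l1",f_scale=.001)
    print("knob",len(q),np.round(r.x,4),"rms",np.std(r.fun)); return c,P,r.x
E
python3 - <<'E'
from h import *
c,P,k=knob(); cv2.imwrite("pics/w4.png",c["color"])
# hub of crank: dark screw / white ring at z~.066
for uv in [(258,86),(258,105),(260,190)]: print(uv,np.round(P[uv[1],uv[0]],4))
go([k[0],k[1],.127],139)
E
```

```text
clock: 5.85
tcp_pos: [0.6145, -0.02, 0.127]
orientation: [-0.0, 0.35, 0.937, -0.0]
wrist_force: [-0.3, 1.0, -0.6]
finger_gap: 0.0426
grip_force: 0.0
knob 2655 [ 0.607  -0.0115  0.1463] rms 0.00956486588296113
(258, 86) [0.5528 0.0342 0.0672]
(258, 105) [0.5617 0.0264 0.0647]
(260, 190) [ 0.6075 -0.0115  0.064 ]
tcp [ 0.6146 -0.02    0.1271] yaw 139.0 shift [11.2  1.4  0.1] turn -0.0004823664336662904 q [-0.16  0.44 -0.03  1.1  -0.    0.55]
```

```bash
python3 -m handwheel '[[4,1,0,0,0.5],[8,1,0,0,0.5],[11,1,0,0,0.5],[11,1,0,0,0.2],[11,1,0,0,0.2],[11,1,0,0,0.2],[11,1,0,0,0.2],[11,1,0,0,0.2]]' 45
python3 -m handwheel '[[-1,0,0,0,0.2],[-2,0,0,0,0.2],[-3,0,0,0,0.2],[-3,0,0,0,0.2]]'
```

```text
clock: 6.7
tcp_pos: [0.6071, -0.0118, 0.1277]
orientation: [0.0, 0.35, 0.937, -0.0]
wrist_force: [-1.8, -0.1, 4.9]
finger_gap: 0.0261
grip_force: 44.0
clock: 7.1
tcp_pos: [0.6094, -0.0137, 0.1278]
orientation: [-0.0, 0.35, 0.937, 0.0]
wrist_force: [-3.7, 0.9, 6.4]
finger_gap: 0.0257
grip_force: 44.1
```

```bash
python3 -m handwheel '[[-1,0,0,0,0.2],[-2,0,0,0,0.2],[-3,0,0,0,0.2],[-3,0,0,0,0.2]]'; python3 -c "
from h import *
knob()"
```

```text
clock: 7.5
tcp_pos: [0.61, -0.0143, 0.1276]
orientation: [-0.002, 0.35, 0.937, 0.001]
wrist_force: [-7.1, 5.1, 8.2]
finger_gap: 0.0255
grip_force: 44.3
knob 2593 [ 0.6107 -0.0138  0.1463] rms 0.006449268953068046
```

The push outward now meets a firm stop: about 9 N of resistance and almost no movement. The knob is at (0.6107, -0.0138, 0.146), 75 mm from the hub at (0.5528, 0.0342), so the handle is upright. Next I crank with a slight outward bias.

```bash
cat >> h.py <<'E'
C=np.array([.5528,.0342])
def crank(start_xy,phis,r=.077):
    a=np.radians(139); X=np.array([np.cos(a),np.sin(a)]); Y=np.array([np.sin(a),-np.cos(a)])
    for p in phis:
        t=C+r*np.array([np.cos(np.radians(p)),np.sin(np.radians(p))]); d=(t-start_xy)*1000
        print(p,np.round([d@X,d@Y],1))
    print("end",np.round(t,4))
def rep():
    s=sensors.get_state(); d=s["tcp_pos"][:2]-C; p=np.arctan2(d[1],d[0]); f=s["wrist_force"]
    u=np.array([np.cos(p),np.sin(p)]); t=np.array([u[1],-u[0]])
    print("phi %.1f r %.1f Frad %.1f Fcw %.1f Fz %.1f"%(np.degrees(p),1000*np.hypot(*d),f[:2]@u,f[:2]@t,f[2]))
E
python3 -c "
from h import *
rep(); crank(np.array([.6116,-.0157]),range(-43,-84,-5))"
```

```text
phi -40.3 r 75.1 Frad -7.9 Fcw 0.9 Fz 9.7
-43 [ 0.2 -3.6]
-48 [  0.7 -10.3]
-53 [  1.8 -16.9]
-58 [  3.5 -23.4]
-63 [  5.7 -29.8]
-68 [  8.5 -35.9]
-73 [ 11.8 -41.7]
-78 [ 15.6 -47.3]
-83 [ 19.9 -52.4]
end [ 0.5622 -0.0422]
```

```bash
python3 -m handwheel '[[0.2,-3.6,0,0,0.2],[0.7,-10.3,0,0,0.2],[1.8,-16.9,0,0,0.2],[3.5,-23.4,0,0,0.2],[5.7,-29.8,0,0,0.2],[8.5,-35.9,0,0,0.2],[11.8,-41.7,0,0,0.2],[11.8,-41.7,0,0,0.2]]' 
python3 -c "
from h import *
rep(); knob(); 
crank(C+.077*np.array([np.cos(np.radians(-73)),np.sin(np.radians(-73))]),range(-79,-122,-6))"
```

```text
clock: 8.35
tcp_pos: [0.5752, -0.0377, 0.1278]
orientation: [-0.0, 0.35, 0.937, 0.002]
wrist_force: [-1.7, 5.6, 6.0]
finger_gap: 0.0252
grip_force: 44.2
phi -72.7 r 75.3 Frad -5.8 Fcw -0.0 Fz 6.0
knob 2590 [ 0.576  -0.0371  0.1464] rms 0.009109000746186854
-79 [ 4.6 -6.6]
-85 [  9.9 -12.7]
-91 [ 15.8 -18.2]
-97 [ 22.2 -23. ]
-103 [ 29.2 -27.2]
-109 [ 36.5 -30.6]
-115 [ 44.1 -33.2]
-121 [ 51.9 -35. ]
end [ 0.5131 -0.0318]
```

```bash
python3 -m handwheel '[[4.6,-6.6,0,0,0.2],[9.9,-12.7,0,0,0.2],[15.8,-18.2,0,0,0.2],[22.2,-23,0,0,0.2],[29.2,-27.2,0,0,0.2],[36.5,-30.6,0,0,0.2],[44.1,-33.2,0,0,0.2],[51.9,-35,0,0,0.2]]'
python3 - <<'E'
from h import *
rep(); knob()
crank(C+.077*np.array([np.cos(np.radians(-121)),np.sin(np.radians(-121))]),range(-127,-170,-6))
c=imaging.read_camera("top"); P=cloud(c); H,S,V=cv2.split(cv2.cvtColor(c["color"],cv2.COLOR_BGR2HSV))
y=np.array([.086,.996]);x=np.array([.996,-.086])
q=P.reshape(-1,3); d=q[:,:2]-C; a=d@x; b=d@y
box=(abs(a)<.06)&(b>.05)&(b<.26)
cop=box&((H>4)&(H<20)&(S>80)).ravel()&(q[:,2]>.056)&(q[:,2]<.064)
print("copper b",np.histogram(b[cop],bins=np.arange(.05,.26,.005)))
h=box&(S<50).ravel()&(V>150).ravel()&(q[:,2]>.058)&(abs(a)<.03)
print("housing b",np.percentile(b[h],[1,99]),"a",np.percentile(a[h],[1,99]))
E
```

```text
clock: 9.2
tcp_pos: [0.5154, -0.0315, 0.1279]
orientation: [0.002, 0.35, 0.937, 0.001]
wrist_force: [5.5, 3.1, 1.2]
finger_gap: 0.0256
grip_force: 44.1
phi -119.7 r 75.6 Frad -5.4 Fcw -3.2 Fz 1.2
knob 2582 [ 0.5165 -0.0311  0.1463] rms 0.007002807997514844
-127 [ 8. -1.]
-133 [16.1 -1.1]
-139 [24.1 -0.4]
-145 [32.   1.1]
-151 [39.7  3.5]
-157 [47.1  6.6]
-163 [54.2 10.5]
-169 [60.8 15.2]
end [0.4772 0.0195]
copper b (array([ 0,  0,  0,  0,  0,  0,  0,  0,  0,  0,  0,  0, 29, 13,  0,  0,  0,
        0,  4,  6,  7,  1,  0,  0,  0,  0,  0, 21, 42,  0,  0,  0,  0,  0,
        0,  0,  0,  0,  0,  0,  0]), array([0.05 , 0.055, 0.06 , 0.065, 0.07 , 0.075, 0.08 , 0.085, 0.09 ,
       0.095, 0.1  , 0.105, 0.11 , 0.115, 0.12 , 0.125, 0.13 , 0.135,
       0.14 , 0.145, 0.15 , 0.155, 0.16 , 0.165, 0.17 , 0.175, 0.18 ,
       0.185, 0.19 , 0.195, 0.2  , 0.205, 0.21 , 0.215, 0.22 , 0.225,
       0.23 , 0.235, 0.24 , 0.245, 0.25 , 0.255]))
housing b [0.121183   0.16977874] a [-0.02901186  0.0242445 ]
```

The copper faces sit at about 118 mm and 187 mm along the vice, a gap of about 69 mm. That leaves about 19 mm of travel, or 1.9 rad, so I expect contact near phi = -230°.

```bash
python3 -m handwheel '[[8,-1,0,0,0.2],[16.1,-1.1,0,0,0.2],[24.1,-0.4,0,0,0.2],[32,1.1,0,0,0.2],[39.7,3.5,0,0,0.2],[47.1,6.6,0,0,0.2],[54.2,10.5,0,0,0.2],[60.8,15.2,0,0,0.2]]'
python3 - <<'E'
from h import *
rep(); knob()
crank(C+.077*np.array([np.cos(np.radians(-169)),np.sin(np.radians(-169))]),range(-174,-210,-5))
E
```

```text
clock: 10.1
tcp_pos: [0.4784, 0.0192, 0.1279]
orientation: [0.001, 0.351, 0.937, -0.0]
wrist_force: [5.6, -2.1, 1.0]
finger_gap: 0.0255
grip_force: 44.3
phi -168.6 r 75.9 Frad -5.1 Fcw -3.1 Fz 1.0
knob 2577 [0.4794 0.0193 0.1463] rms 0.008772424207079762
-174 [5.1 4.4]
-179 [9.8 9.2]
-184 [14.1 14.3]
-189 [17.9 19.9]
-194 [21.2 25.7]
-199 [24.  31.8]
-204 [26.2 38.2]
-209 [27.9 44.7]
end [0.4855 0.0715]
```

```bash
python3 -m handwheel '[[5.1,4.4,0,0,0.2],[9.8,9.2,0,0,0.2],[14.1,14.3,0,0,0.2],[17.9,19.9,0,0,0.2],[21.2,25.7,0,0,0.2],[24,31.8,0,0,0.2],[26.2,38.2,0,0,0.2],[27.9,44.7,0,0,0.2]]'
python3 - <<'E'
from h import *
rep(); knob()
crank(C+.077*np.array([np.cos(np.radians(-209)),np.sin(np.radians(-209))]),range(-211,-240,-2))
E
```

```text
clock: 10.95
tcp_pos: [0.4862, 0.0706, 0.1278]
orientation: [0.001, 0.351, 0.936, -0.001]
wrist_force: [3.5, -4.3, 3.8]
finger_gap: 0.0254
grip_force: 44.4
phi 151.3 r 75.9 Frad -5.2 Fcw -2.1 Fz 3.8
knob 2541 [0.487  0.0707 0.1464] rms 0.009587578192219127
-211 [0.5 2.6]
-213 [0.9 5.3]
-215 [1.3 8. ]
-217 [ 1.5 10.6]
-219 [ 1.6 13.3]
-221 [ 1.7 16. ]
-223 [ 1.6 18.7]
-225 [ 1.5 21.4]
-227 [ 1.3 24.1]
-229 [ 0.9 26.7]
-231 [ 0.5 29.4]
-233 [ 0. 32.]
-235 [-0.6 34.6]
-237 [-1.3 37.2]
-239 [-2.1 39.8]
end [0.5131 0.1002]
```

```bash
python3 -m handwheel '[[0.5,2.6,0,0,0.2],[0.9,5.3,0,0,0.2],[1.3,8,0,0,0.2],[1.5,10.6,0,0,0.2]]'; python3 -c "
from h import *
rep()"
python3 -m handwheel '[[0.1,2.7,0,0,0.2],[0.2,5.4,0,0,0.2]]'; python3 -c "
from h import *
rep()"
```

```text
clock: 11.4
tcp_pos: [0.4917, 0.0793, 0.1277]
orientation: [0.001, 0.351, 0.936, -0.001]
wrist_force: [2.6, -5.4, 4.8]
finger_gap: 0.0256
grip_force: 44.5
phi 143.5 r 75.9 Frad -5.3 Fcw -2.8 Fz 4.8
clock: 11.6
tcp_pos: [0.495, 0.0834, 0.1278]
orientation: [0.001, 0.351, 0.936, -0.001]
wrist_force: [2.8, -5.9, 5.0]
finger_gap: 0.0256
grip_force: 44.5
phi 139.6 r 75.9 Frad -6.0 Fcw -2.6 Fz 5.0
```

```bash
python3 -m handwheel '[[0,2.7,0,0,0.2],[-0.2,5.4,0,0,0.2]]'; python3 -c "
from h import *
rep()
c=imaging.read_camera('top'); cv2.imwrite('pics/t5.png',cv2.resize(c['color'][120:220,130:330],None,fx=4,fy=4,interpolation=cv2.INTER_CUBIC))"
```

```text
clock: 11.8
tcp_pos: [0.4986, 0.0873, 0.1277]
orientation: [0.001, 0.351, 0.936, -0.002]
wrist_force: [2.0, -6.2, 4.5]
finger_gap: 0.0257
grip_force: 44.6
phi 135.6 r 75.9 Frad -5.8 Fcw -3.1 Fz 4.5
```

View pics/t5.png

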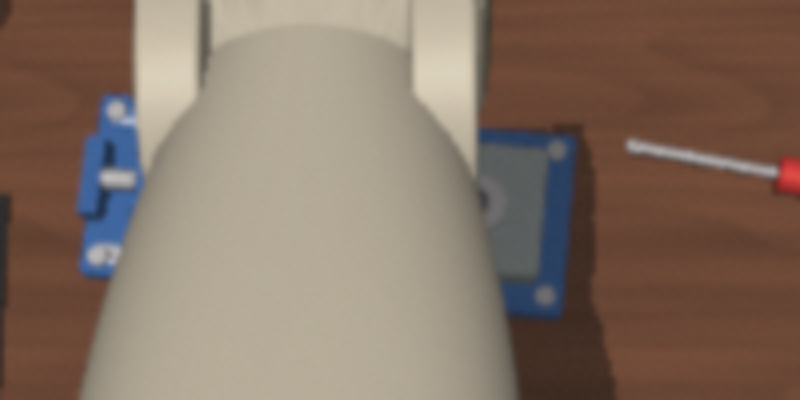

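The top view is blocked by the arm over the vice (130-500), so I'll go by force in small steps.

```bash
P='from h import *
rep()'
python3 -m handwheel '[[-0.1,1.3,0,0,0.2],[-0.2,2.7,0,0,0.2]]' >/dev/null; python3 -c "$P"
python3 -m handwheel '[[-0.2,1.3,0,0,0.2],[-0.4,2.6,0,0,0.2]]' >/dev/null; python3 -c "$P"
```

```text
phi 133.6 r 75.9 Frad -5.6 Fcw -3.5 Fz 4.9
phi 131.7 r 75.8 Frad -3.9 Fcw -3.5 Fz 5.1
```

Run:
```python
from h import *
c=imaging.read_camera("scene"); cv2.imwrite("pics/s6.png",cv2.resize(c["color"][170:320,190:390],None,fx=4,fy=4,interpolation=cv2.INTER_CUBIC))
```

```text
(no output)
```

View pics/s6.png

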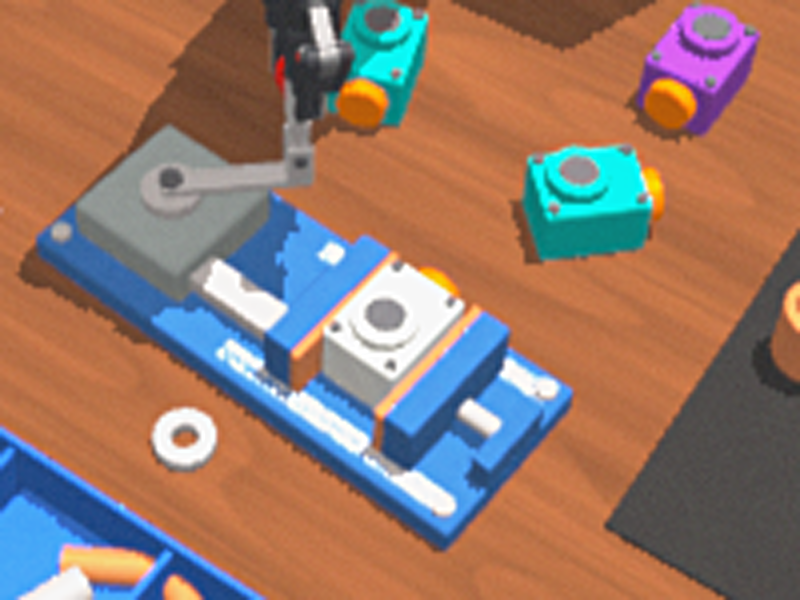

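The housing at (390,330) lies between the jaws with almost no gap left, and the handle at (295,130) is upright. I'll continue in small steps and watch the tangential force.

```bash
P='from h import *
rep()'
python3 -m handwheel '[[-0.2,1.3,0,0,0.2],[-0.2,1.3,0,0,0.2]]' >/dev/null; python3 -c "$P"
python3 -m handwheel '[[-0.2,1.3,0,0,0.2],[-0.2,1.3,0,0,0.2]]' >/dev/null; python3 -c "$P"
```

```text
phi 130.7 r 75.9 Frad -4.8 Fcw -2.7 Fz 6.8
phi 129.7 r 75.8 Frad -4.7 Fcw -2.9 Fz 6.1
```

```bash
P='from h import *
rep()'
python3 -m handwheel '[[-0.3,1.3,0,0,0.2],[-0.3,1.3,0,0,0.2]]' >/dev/null; python3 -c "$P"
python3 -m handwheel '[[-0.3,1.3,0,0,0.2],[-0.3,1.3,0,0,0.2]]' >/dev/null; python3 -c "$P"
```

```text
phi 128.7 r 75.8 Frad -5.3 Fcw -3.1 Fz 6.1
phi 127.7 r 75.8 Frad -6.4 Fcw -2.5 Fz 5.3
```

```bash
P='from h import *
rep()'
python3 -m handwheel '[[-0.3,1.3,0,0,0.2],[-0.3,1.3,0,0,0.2]]' >/dev/null; python3 -c "$P"
python3 -m handwheel '[[-0.3,1.3,0,0,0.2],[-0.3,1.3,0,0,0.2]]' >/dev/null; python3 -c "$P"
```

```text
phi 126.8 r 75.8 Frad -6.3 Fcw -3.1 Fz 5.9
phi 125.8 r 75.8 Frad -4.9 Fcw -1.8 Fz 5.5
```

```bash
P='from h import *
rep()'
python3 -m handwheel '[[-0.3,1.3,0,0,0.2],[-0.3,1.3,0,0,0.2]]' >/dev/null; python3 -c "$P"
python3 -m handwheel '[[-0.4,1.3,0,0,0.2],[-0.4,1.3,0,0,0.2]]' >/dev/null; python3 -c "$P"
```

```text
phi 124.8 r 75.8 Frad -5.5 Fcw -2.7 Fz 6.4
phi 123.8 r 75.8 Frad -5.3 Fcw -2.2 Fz 5.9
```

```bash
P='from h import *
rep()'
python3 -m handwheel '[[-0.4,1.3,0,0,0.2],[-0.4,1.3,0,0,0.2]]' >/dev/null; python3 -c "$P"
python3 -m handwheel '[[-0.4,1.2,0,0,0.2],[-0.4,1.2,0,0,0.2]]' >/dev/null; python3 -c "$P"
```

```text
phi 122.8 r 75.8 Frad -5.6 Fcw -3.2 Fz 5.2
phi 121.9 r 75.8 Frad -5.1 Fcw -3.1 Fz 6.2
```

```bash
P='from h import *
rep()'
python3 -m handwheel '[[-0.4,1.2,0,0,0.2],[-0.4,1.2,0,0,0.2]]' >/dev/null; python3 -c "$P"
python3 -m handwheel '[[-0.4,1.2,0,0,0.2],[-0.4,1.2,0,0,0.2]]' >/dev/null; python3 -c "$P"
```

```text
phi 120.9 r 75.8 Frad -4.4 Fcw -1.7 Fz 6.2
phi 120.0 r 75.8 Frad -5.6 Fcw -2.5 Fz 6.7
```

```bash
P='from h import *
rep()'
python3 -m handwheel '[[-0.4,1.2,0,0,0.2],[-0.4,1.2,0,0,0.2]]' >/dev/null; python3 -c "$P"
python3 - <<'E'
from h import *
c=imaging.read_camera("scene"); P=cloud(c); H,S,V=cv2.split(cv2.cvtColor(c["color"],cv2.COLOR_BGR2HSV))
y=np.array([.086,.996]);x=np.array([.996,-.086])
q=P.reshape(-1,3); d=q[:,:2]-C; a=d@x; b=d@y
box=(abs(a)<.05)&(b>.05)&(b<.26)
cop=box&((H>4)&(H<20)&(S>80)).ravel()&(q[:,2]>.056)&(q[:,2]<.066)
print("copper",np.histogram(b[cop],bins=np.arange(.11,.21,.004)))
h=box&(S<50).ravel()&(V>120).ravel()&(q[:,2]>.058)&(abs(a)<.04)
print("housing b",np.percentile(b[h],[1,50,99]),h.sum())
k=knob()[2]; dk=k[:2]-C; print(np.hypot(*dk),np.degrees(np.arctan2(dk[1],dk[0])))
E
```

```text
phi 119.1 r 75.7 Frad -5.8 Fcw -3.0 Fz 6.3
copper (array([ 0,  0,  0,  0,  1, 35,  9,  1,  0,  0,  0,  1,  0,  0,  1,  0,  0,
        0,  8, 55, 11,  0,  0,  0]), array([0.11 , 0.114, 0.118, 0.122, 0.126, 0.13 , 0.134, 0.138, 0.142,
       0.146, 0.15 , 0.154, 0.158, 0.162, 0.166, 0.17 , 0.174, 0.178,
       0.182, 0.186, 0.19 , 0.194, 0.198, 0.202, 0.206]))
housing b [0.05196244 0.11073919 0.18469603] 1224
knob 2537 [0.5168 0.1005 0.1464] rms 0.010627514885537967
0.07545228721270772 118.50249455875873
```

The pad-to-pad gap is now about 50.5 mm, so contact is close.

```bash
P='from h import *
rep()'
python3 -m handwheel '[[-0.5,1.2,0,0,0.2],[-0.5,1.2,0,0,0.2]]' >/dev/null; python3 -c "$P"
python3 -m handwheel '[[-0.5,1.2,0,0,0.2],[-0.5,1.2,0,0,0.2]]' >/dev/null; python3 -c "$P"
```

```text
phi 118.1 r 75.7 Frad -4.4 Fcw -2.0 Fz 6.3
phi 117.2 r 75.7 Frad -6.0 Fcw -2.5 Fz 6.4
```

```bash
P='from h import *
rep()'
python3 -m handwheel '[[-0.5,1.2,0,0,0.2],[-0.5,1.2,0,0,0.2]]' >/dev/null; python3 -c "$P"
python3 -m handwheel '[[-0.5,1.2,0,0,0.2],[-0.5,1.2,0,0,0.2]]' >/dev/null; python3 -c "$P"
```

```text
phi 116.2 r 75.7 Frad -5.8 Fcw -2.3 Fz 6.8
phi 115.2 r 75.7 Frad -5.9 Fcw -2.8 Fz 6.8
```

```bash
P='from h import *
rep()'
python3 -m handwheel '[[-0.5,1.2,0,0,0.2],[-0.5,1.2,0,0,0.2]]' >/dev/null; python3 -c "$P"
python3 -m handwheel '[[-0.5,1.2,0,0,0.2],[-0.5,1.2,0,0,0.2]]' >/dev/null; python3 -c "$P"
```

```text
phi 114.3 r 75.7 Frad -5.8 Fcw -2.8 Fz 6.1
phi 113.3 r 75.7 Frad -5.9 Fcw -1.8 Fz 7.0
```

```bash
P='from h import *
rep()'
python3 -m handwheel '[[-0.5,1.2,0,0,0.2],[-0.5,1.2,0,0,0.2]]' >/dev/null; python3 -c "$P"
python3 -m handwheel '[[-0.5,1.2,0,0,0.2],[-0.5,1.2,0,0,0.2]]' >/dev/null; python3 -c "$P"
```

```text
phi 112.4 r 75.7 Frad -6.6 Fcw -2.0 Fz 6.5
phi 111.5 r 75.7 Frad -6.6 Fcw -3.6 Fz 7.4
```

```bash
P='from h import *
rep()'
python3 -m handwheel '[[-0.7,1.1,0,0,0.2],[-0.7,1.1,0,0,0.2]]' >/dev/null; python3 -c "$P"
```

```text
phi 111.1 r 75.8 Frad -6.4 Fcw -5.0 Fz 9.2
```

```bash
P='from h import *
rep()'
python3 -m handwheel '[[-0.7,1.1,0,0,0.2],[-0.7,1.1,0,0,0.2]]' >/dev/null; python3 -c "$P"
```

```text
phi 110.7 r 75.7 Frad -5.9 Fcw -6.6 Fz 10.0
```

Contact: the tangential force has gone from about 2.6 N to 6.6 N, which is about 30 N of clamping. I'll hold briefly to confirm it.

```bash
P='from h import *
rep()'
python3 -m handwheel '[[-0.2,0.3,0,0,0.2],[-0.2,0.3,0,0,0.2],[-0.2,0.3,0,0,0.2]]' ; python3 -c "$P
knob()"
```

```text
clock: 17.3
tcp_pos: [0.526, 0.1051, 0.1276]
orientation: [-0.001, 0.351, 0.936, -0.003]
wrist_force: [-5.1, -8.4, 10.5]
finger_gap: 0.0256
grip_force: 45.1
phi 110.7 r 75.7 Frad -6.0 Fcw -7.7 Fz 10.5
knob 2551 [0.5265 0.105  0.1464] rms 0.010248694156296397
```

```bash
python3 -m handwheel '[[0,0,0,0,0.3],[0,0,0,0,0.4],[0,0,0,0,0.6],[0,0,0,0,0.7],[0,0,0,0,0.7],[0,0,0,0,0.7]]'
python3 -m handwheel '[[0,0,-10,0,0.7],[0,0,-30,0,0.7],[0,0,-60,0,0.7],[0,0,-100,0,0.7],[0,0,-120,0,0.7],[0,0,-120,0,0.7]]'
python3 - <<'E'
from h import *
k=knob()[2]; d=k[:2]-C; print(np.hypot(*d),np.degrees(np.arctan2(d[1],d[0])))
a=imaging.read_camera("wrist")["color"]; b=imaging.read_camera("scene")["color"]
cv2.imwrite("pics/f.png",np.hstack([cv2.resize(a,(390,292)),cv2.resize(b[170:320,190:390],(390,292),interpolation=cv2.INTER_CUBIC)]))
E
```

```text
clock: 17.95
tcp_pos: [0.5285, 0.1077, 0.1271]
orientation: [-0.0, 0.35, 0.937, -0.0]
wrist_force: [0.4, -0.2, 0.1]
finger_gap: 0.06
grip_force: 0.0
clock: 18.55
tcp_pos: [0.5308, 0.1077, 0.2519]
orientation: [0.003, 0.35, 0.937, 0.001]
wrist_force: [0.2, -0.4, -0.1]
finger_gap: 0.06
grip_force: 0.0
knob 648 [0.5261 0.1045 0.1464] rms 0.021572267954783547
0.07517051102894835 110.81616726359103
```

View pics/f.png

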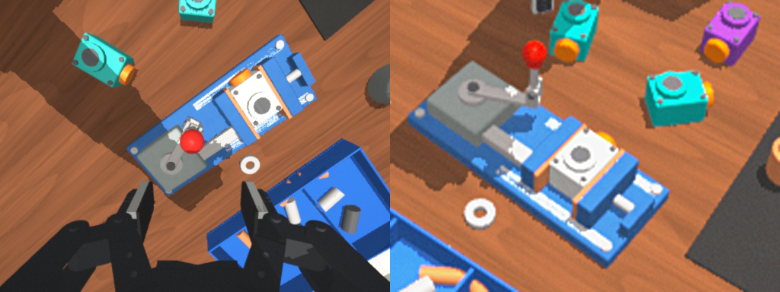

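The left half (wrist view) and right half (scene view) show the housing at (580,155) held square by both jaws. The handle stands upright with the knob at (534,52), 75 mm from the axis and 146 mm high. The crank stayed where it was let go, and the gripper is clear.

```bash
python3 -c "
from workcell import workorder
print(workorder.hand_in())"
```

```text
the job is handed in; nothing more can be done
None
```

The job is handed in: the handle was unfolded upright first, then cranked clockwise until the jaws held the housing at an estimated 30–40 N (from the knob force), and released with the crank holding and the handle still upright, at 18.6 s of the 72 s allowed; no verdict came back.

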